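# Clear the goldsmith's bench

### The arm

A 6-joint arm with a two-finger parallel gripper is mounted at the origin on the work surface. World frame = base frame: x ahead of the robot, y to its left, z up, the work surface at z = 0. Lengths are in mm, angles in rad, forces in N, time in s.
With the tool pointing down it reaches from about 350 to 975 mm from the base axis. Payload 7.1 kg.
Tool frame: the origin (TCP) lies at the very end of the fingers, on their centre line; the grasp point (between the pads) lies tcp_to_grasp behind it (tcp_to_grasp is the distance from the TCP to the grasp point, in mm); z points along the fingers, x is the direction in which the jaws open and shut, and the axes are right-handed (so a half turn about z gives the same grasp; the last joint's range is limited). The gripper opens to 88 mm and grips with 3 to 60 N. Pads are 20 mm wide; open, the fingers measure 115 mm over their backs; the gripper's body (75 mm by 178 mm) begins 61 mm behind the grasp point.
Start: joints at [1.248, 0.423, 1.63, -0, 1.089, -0.019], TCP at [186.936, 596.372, 222.675] pointing down, gripper open.
Joint ranges: [-3, 3], [-0.9, 2.11], [0.09, 2.58], [-1.31, 4.45], [0.11, 2.69], [-2.54, 2.54]. Speed limits (rad/s): [2.39, 2.39, 3.01, 3.14, 3.14, 3.14].

### API

Orientations are given as a rotation vector (axis times angle).
In Python, from workcell import get_obs, get_image, close_job, recognise, mark_of, tcp_to_grasp gives the robot as it stands. The module is installed in compiled form; this text tells all that it offers.
- The arm moves only by the tool move_arm, never from a script. Its argument "motion" is a list of rows, each a list of 7 numbers: the shift along the world's x, y, z in mm, then the turn, a rotation vector about the world's x, y, z in rad, then the finger opening in mm, from 0 to 87.8. A call has 1 to 5 rows; each row is the pose to reach, as a shift and turn from the pose commanded when the call began; what a row does not reach only later rows make up. A row lasts 1/12 s, in which the tool goes at most 41.7 mm and 7.16 degrees, less where a joint would pass 70% of its speed; a pose out of reach is approached as far as the arm can. A call with a gripper value outside its range is refused whole. The fingers move at their own pace and stop on an object; the grip force is fixed at half the most. Time passes only in rows, so rows that repeat a pose let the fingers close. It gives the time, the measured TCP pose, the force and the opening at its end, in the units of the state.
- get_obs(): the state, without advancing time (a new reading comes with each control period).
- get_image(name): name is "side" or "top"; returns a dict with "color" (480x640x3 uint8, red, green, blue), "mtx" (3x3 intrinsics, pixels), "camera_from_world" (4x4, takes a point from world to camera coordinates). Camera axes: x right, y up, looking along -z (the intrinsics and any distortion apply to the point x, -y, -z); pixel columns grow to the right and rows downward; lengths in mm; the calibration is good to about 2 mm. A picture is of the moment at which its call begins. There is no depth.
- close_job(): hands the job in, once; it reports no verdict.
Trained networks look in a picture, given as the dict that the camera call returned (one of the last four; its "shot" number tells which), for a name from the list of things; names that differ only in an ending like _2 or _b are one class to them, and where a whole thing is asked for, a point or a joint stands for the part that bears it (a point fixed in the world has none). Each returns a list of dicts, best first, with "p" (0 to 1); they miss things now and then, are a little off and sometimes report something else, mostly with a low value. They report only what shows in the picture. A call takes as long as a camera call. They do not tell look-alikes from the thing itself.
- recognise(picture, label): "bbox" ([centre column, centre row, width, height] in pixels, round what is visible of it).
- mark_of(picture, label): "location" ([row, column] in pixels: a listed point, or the origin of a listed thing).
The state is a dict: "t": time; "qpos": joint angles; "qvel": joint speeds; "joint_torque": joint torques, N m; "ee_pos": TCP position; "orientation": TCP orientation; "ft_force": force on the tool from outside, world axes, zero at the start; "moment": the same for the moment, N m; "width": finger opening in mm.
Only numpy, scipy, OpenCV 4.12 (cv2) and the standard library are available. Lean on these libraries where they do the work, as an engineer would, in place of code of your own. Each camera call takes 0.05 s, during which the arm holds its last target. There are 200 camera calls.

### The job

Put the soldering things away: lay one wooden ring clamp lengthwise in each bay of the two-bay wooden tray and both charcoal blocks next to each other in the plain steel tray, all flat on the tray floors. Nest the small crucible upright in the large one where it stands, down until it just meets the taper, with no more than a light touch so that it does not jam. Leave the steel cup and the dark red box alone.

Things in the scene. Friction and masses are not known exactly. Their poses are not given: they have to be found in the camera images.
- ring_clamp_1: Wooden hand ring clamp lying on the bench: a dark wooden bar 110 x 24 x 26 mm (x long, y wide, z high) with a thin brass band, leather jaw at its +x end and a saw cut with a pale wedge at its -x end. Origin at the centre of its underside, z up. About 60 g.
- ring_clamp_2: A second ring clamp, the same as ring_clamp_1 (interchangeable).
- charcoal_block_1: Black charcoal soldering block lying flat, 65 x 42 x 30 mm (x long, y wide, z high). Origin at the centre of its underside, z up. About 70 g.
- charcoal_block_2: A second charcoal block, the same as charcoal_block_1 (interchangeable).
- small_crucible: The smaller of two beige clay crucibles: an open round tapered cup standing upright, 70 mm high, outer diameter 47 mm at the foot and 66 mm at the rim, wall 4 mm. Origin at the centre of its underside, z up. About 120 g.
- large_crucible: Larger beige clay crucible, loose, 300 g: round tapered cup 65 mm high, outside 58 mm across at the foot, 81 mm at the rim; inside 67 mm at the mouth to 45 mm at the floor (6 mm thick). Origin: centre of underside, z up. The small one meets its taper with its underside about 15 mm above this underside (its rim 20 mm above this rim); harder pressing wedges it.
- clamp_tray: Low wooden tray fixed to the bench, 170 x 126 mm outside (x long, y wide), 14 mm high, walls and floor 5 mm thick, with one lengthwise divider as high as the walls and 5 mm thick making two long bays. Origin at the centre of its underside, z up; the bays are centred at about y = +30 and -30 mm, each about 160 x 55 mm inside, floor at z = 5 mm.
- block_tray: Low plain sheet-steel tray without divider, fixed to the bench, 180 x 110 mm outside (x long, y wide), 14 mm high, walls and floor 5 mm thick. Origin at the centre of its underside, z up; one space 170 x 100 mm inside, floor at z = 5 mm.
- steel_cup: Bystander: empty steel cup, 70 mm across the rim, 70 mm high, standing at the robot's left edge of the work. Origin at the centre of its underside. Not to be moved.
- maroon_box: Bystander: closed dark red box 100 x 75 x 32 mm, at the robot's right edge of the work. Origin at the centre of its underside. Not to be moved.
There are look-alikes about, which are no part of the job. What is shaped like the charcoal_block_1 but pink, turquoise or white is not meant.

How it is judged (in metres and radians):
At the end, for the whole second after the job is handed in: A clamp flat in each bay (0.35 rad), both blocks flat in the steel tray (undersides within 4 mm of floor, tilt < 0.08 rad); small crucible 8-22 mm above the large one's underside, 8 mm off axis, tilt < 0.12; large crucible upright (0.05), it, cup and box within 30 mm of start; all at rest (z of ring_clamp_1 in the frame of clamp_tray between 0.002 and 0.009 m and angle between each of ring_clamp_1, ring_clamp_2, charcoal_block_1, charcoal_block_2's own z axis and vertical below 0.08 rad and x of ring_clamp_1 in the frame of clamp_tray between -0.03 and 0.03 m and angle between the x axis of each of ring_clamp_1, ring_clamp_2 and the x axis of clamp_tray, either way round below 0.35 rad and z of ring_clamp_2 in the frame of clamp_tray between 0.002 and 0.009 m and x of ring_clamp_2 in the frame of clamp_tray between -0.03 and 0.03 m and ((y of ring_clamp_1 in the frame of clamp_tray between 0.008 and 0.052 m and y of ring_clamp_2 in the frame of clamp_tray between -0.052 and -0.008 m) or (y of ring_clamp_1 in the frame of clamp_tray between -0.052 and -0.008 m and y of ring_clamp_2 in the frame of clamp_tray between 0.008 and 0.052 m)) and z of charcoal_block_1 in the frame of block_tray between 0.002 and 0.009 m and x of charcoal_block_1 in the frame of block_tray between -0.068 and 0.068 m and y of charcoal_block_1 in the frame of block_tray between -0.034 and 0.034 m and z of charcoal_block_2 in the frame of block_tray between 0.002 and 0.009 m and x of charcoal_block_2 in the frame of block_tray between -0.068 and 0.068 m and y of charcoal_block_2 in the frame of block_tray between -0.034 and 0.034 m and horizontal distance between small_crucible and large_crucible below 0.008 m and z of small_crucible in the frame of large_crucible between 0.008 and 0.022 m and angle between small_crucible's own z axis and vertical below 0.12 rad and angle between large_crucible's own z axis and vertical below 0.05 rad and distance of each of large_crucible, steel_cup, maroon_box from where it was at the start of the episode below 0.03 m and linear speed of each of ring_clamp_1, ring_clamp_2, charcoal_block_1, charcoal_block_2, small_crucible, large_crucible below 0.02 m/s); the robot touches nothing.
It fails at once if the small crucible is pressed into the large one with more than 25 N (contact force between small_crucible and large_crucible above 25 N).
It fails at once if the steel cup or the red box is pushed more than 30 mm (distance of any of steel_cup, maroon_box from where it was at the start of the episode above 0.03 m).
It also fails if it takes over 131 s, if anything falls off the work surface, if the arm or the gripper's body presses on something with over 40 N, if the wrist force passes 120 N, or if a joint passes its speed limit or range.

## Working session

There is one attempt and no reset: what is moved stays moved. The work goes in short steps, Python scripts to look and compute and a tool call to move; the robot and the scene stay as the last step left them, time stands still between calls to the robot, and variables do not carry over. Pictures are saved under pics/ and viewed, about 12 in all and at most 16, crops included, and the job is handed in when it is done.

Besides the shell and the picture viewer there is one more tool, called after "Request:" as a command line: name --pt "numbers of a row" for each row, then --argument value for the rest. move_arm: Moves the arm, as the interface text tells. Its arguments: {"type":"object","properties":{"motion":{"type":"array"}},"required":["motion"]}

```bash
mkdir -p pics; cat > h.py <<'E'
import numpy as np, cv2
from workcell import *
def ray(im,u,v):
    K=np.array(im["mtx"]);T=np.array(im["camera_from_world"])
    d=np.linalg.inv(K)@[u,v,1]; d=np.array([d[0],-d[1],-d[2]])
    R=T[:3,:3]; return -R.T@T[:3,3], R.T@d
def at(im,u,v,z):
    o,d=ray(im,u,v); return (o+d*(z-o[2])/d[2])
def tri(a,b):
    (o1,d1),(o2,d2)=a,b
    s=np.linalg.lstsq(np.c_[d1,-d2],o2-o1,rcond=None)[0]
    p,q=o1+s[0]*d1,o2+s[1]*d2; return (p+q)/2,np.linalg.norm(p-q)
def proj(im,p):
    T=np.array(im["camera_from_world"]);c=T[:3,:3]@np.array(p)+T[:3,3]
    x=np.array(im["mtx"])@[c[0],-c[1],-c[2]]; return x[:2]/x[2]
def save(im,n,crop=None,s=1):
    c=cv2.cvtColor(im["color"],cv2.COLOR_RGB2BGR)
    if crop: c=c[crop[1]:crop[3],crop[0]:crop[2]]
    cv2.imwrite("pics/"+n,cv2.resize(c,None,fx=s,fy=s,interpolation=cv2.INTER_CUBIC))
E
python3 - <<'E'
from h import *
print(tcp_to_grasp, get_obs())
t=get_image("top");s=get_image("side");save(t,"t0.png");save(s,"s0.png")
for im in(t,s): print(ray(im,320,240), im["mtx"])
for l in ["ring_clamp_1","charcoal_block_1","small_crucible","large_crucible","clamp_tray","block_tray","steel_cup","maroon_box"]:
  for n,im in(("t",t),("s",s)):
    for r in mark_of(im,l):
        u,v=r["location"][1],r["location"][0]
        print(l,n,round(r["p"],2),np.round([u,v]),np.round(at(im,u,v,0)))
    print("   box",[(round(r["p"],2),np.round(r["bbox"]).tolist()) for r in recognise(im,l)])
E
```

```text
18.700000000000003 {'t': 0.0, 'qpos': array([ 1.24803385e+00,  4.23821225e-01,  1.63070051e+00, -4.06250880e-05,
        1.08856352e+00, -1.89622069e-02]), 'qvel': array([-0.0011625 , -0.00175838, -0.00025673,  0.00031008,  0.00053578,
       -0.00096299]), 'joint_torque': array([-1.80122373e-03, -5.44649506e+01, -2.73658633e+01,  6.43093348e-02,
        2.30150786e-02, -1.29449654e-04]), 'ee_pos': array([186.75596554, 595.86588364, 221.90980253]), 'orientation': array([ 2.53126813e+00,  1.85921792e+00, -1.88249325e-03]), 'ft_force': array([ 0.02920805,  0.36953856, -0.73833554]), 'moment': array([-0.01525367,  0.01363433,  0.00452585]), 'width': 87.86481784830208}
(array([ 165.47199283,  -24.36989758, 1385.42357198]), array([ 0.20764033,  0.00656788, -0.97822843])) [[604.12438605   0.         314.32626999]
 [  0.         604.12438605 240.32927846]
 [  0.           0.           1.        ]]
(array([ 381.56051103, -913.75368169, 1089.89373089]), array([ 0.04472799,  0.64324514, -0.76458251])) [[489.14522309   0.         311.67918338]
 [  0.         489.14522309 236.1499171 ]
 [  0.   
[... 2254 characters left out ...]
57.  15.   0.]
   box [(0.86, [423.0, 187.0, 64.0, 80.0])]
block_tray s 0.68 [383. 311.] [ 592. -248.    0.]
block_tray s 0.36 [318. 284.] [ 431. -151.    0.]
   box [(0.8, [385.0, 310.0, 76.0, 50.0])]
steel_cup t 0.72 [114. 225.] [470. 471.   0.]
   box [(0.73, [384.0, 253.0, 32.0, 35.0]), (0.64, [106.0, 219.0, 36.0, 34.0])]
steel_cup s 0.88 [316. 138.] [464. 475.   0.]
steel_cup s 0.46 [370. 176.] [627. 266.   0.]
steel_cup s 0.45 [387. 313.] [ 602. -255.    0.]
   box [(0.94, [317.0, 131.0, 22.0, 27.0])]
maroon_box t 0.78 [522. 226.] [ 517. -487.    0.]
   box [(0.59, [522.0, 228.0, 43.0, 47.0])]
maroon_box s 0.61 [363. 404.] [ 510. -488.    0.]
   box [(0.94, [362.0, 398.0, 54.0, 43.0])]
```

```bash
python3 - <<'E'
from h import *
t=get_image("top");save(t,"t1.png",(80,120,480,360),2)
E
```

```text
(no output)
```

View pics/t1.png

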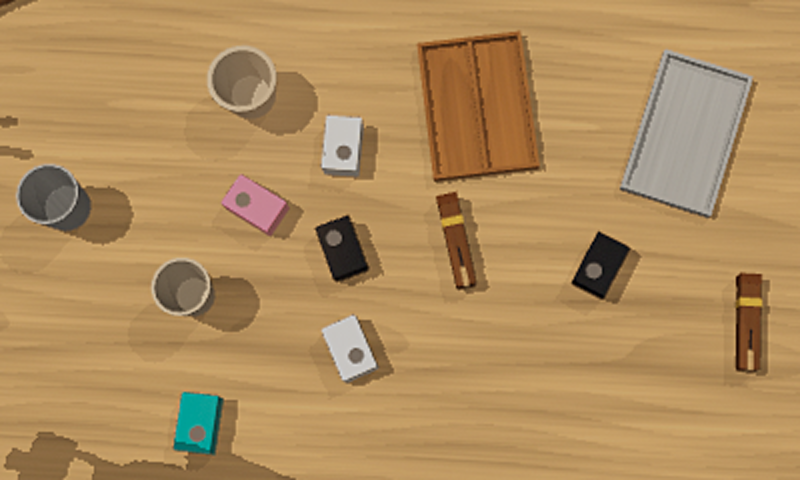

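View pics/s0.png

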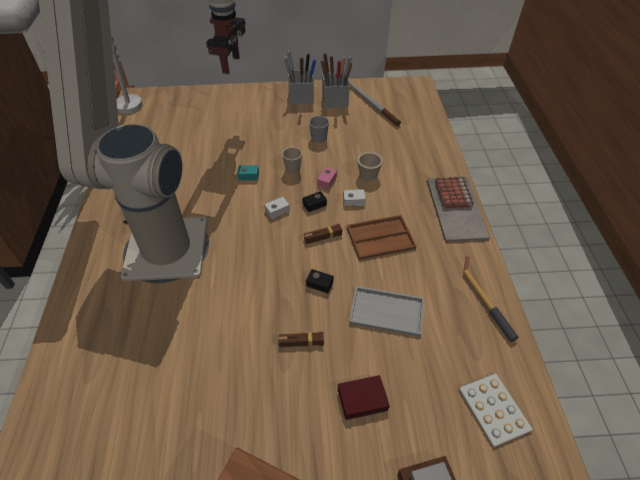

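The charcoal-block candidates in full top-view pixels are white (251,194), white (255,297), pink (208,223), turquoise (180,331), black (250,244) and black (380,252). The two black ones fit the description. The clamps are at (308,241) and (454,281), and the trays at (320,173) and (423,187). The small crucible (171,264) and large crucible (201,160) stand on the left, with the cup at (105,218).

```bash
cat > fit.py <<'E'
from h import *
from scipy.optimize import minimize
def pts(kind,p):
    x,y,yaw,z=p
    if kind[0]=="box":
        a,b,hh=kind[1:]; P=np.array([[i*a/2,j*b/2,k] for i in(-1,1) for j in(-1,1) for k in(0,hh)])
    else:
        d0,d1,hh=kind[1:]; th=np.linspace(0,2*np.pi,40)
        P=np.array([[d/2*np.cos(t),d/2*np.sin(t),k] for d,k in((d0,0),(d1,hh)) for t in th])
    c,s=np.cos(yaw),np.sin(yaw)
    return P@np.array([[c,s,0],[-s,c,0],[0,0,1]])+[x,y,z]
S=4
def iou(kind,p,ims,masks,rois):
    r=[]
    for im,m,(x0,y0,x1,y1) in zip(ims,masks,rois):
        q=np.array([proj(im,w) for w in pts(kind,p)])
        q=(q-[x0,y0]+.5)*S-.5
        h=cv2.convexHull(np.round(q*16).astype(np.int32)); g=np.zeros(m.shape,np.uint8)
        cv2.fillConvexPoly(g,h,1,cv2.LINE_8,4)
        r.append((g&m).sum()/max(1,(g|m).sum()))
    return r
def roi(im,kind,p,pad=12):
    q=np.array([proj(im,w) for w in pts(kind,p)]); a=np.floor(q.min(0)).astype(int)-pad;b=np.ceil(q.max(0)).astype(int)+pad
    return a[0],a[1],b[0],b[1]
def mask(im,r,thr):
    c=im["color"][r[1]:r[3],r[0]:r[2]].astype(np.uint8)
    c=cv2.resize(c,None,fx=S,fy=S,interpolation=cv2.INTER_CUBIC).astype(int)
    m=thr(c).astype(np.uint8); m=cv2.morphologyEx(m,cv2.MORPH_CLOSE,np.ones((25,25),np.uint8))
    n,l,st,_=cv2.connectedComponentsWithStats(m); k=1+np.argmax(st[1:,4]) if n>1 else 0
    return (l==k).astype(np.uint8)
def fit(kind,p0,ims,thr,freez=False):
    rois=[roi(im,kind,p0) for im in ims]; ms=[mask(im,r,thr) for im,r in zip(ims,rois)]
    best=None
    for dy in(0,.4,-.4,.8,-.8,1.3) if kind[0]=="box" else (0,):
        q=np.array(p0,float);q[2]+=dy
        sc=np.array([10,10,.2,10])
        f=lambda d:-sum(iou(kind,q+d*sc*np.array([1,1,1,0 if freez else 1]),ims,ms,rois))
        o=minimize(f,np.zeros(4),method="Nelder-Mead",options=dict(initial_simplex=np.r_[np.zeros((1,4)),np.eye(4)],xatol=.01,fatol=1e-4))
        if best is None or o.fun<best[0]: best=(o.fun,q+o.x*sc)
    return best[1],iou(kind,best[1],ims,ms,rois),ms
E
python3 - <<'E'
from fit import *
t=get_image("top");s=get_image("side")
for n,u,v in[("clamp",307,245),("clampb",454,295),("tray",310,175),("traywall",350,170),("shadow",322,250),("wood",340,250),("cruc in",171,265),("cruc rim",171,250),("csh",195,270),("steel",423,187),("wood2",470,187)]: print(n,t["color"][v,u])
for n,u,v in[("cl",315,237),("cs",320,243),("cruc",292,166),("wood",300,190),("tray",380,235),("st",385,312)]: print("s",n,s["color"][v,u])
blk=lambda c:c.max(2)<60
for p in([430,-157,1.,0],[436,150,0.2,0]):
    print(np.round(fit(("box",65,42,30),p,[t,s],blk)[0],2),[np.round(x,2) for x in fit(("box",65,42,30),p,[t,s],blk)[1]])
E
```

```text
clamp [118  70  35]
clampb [194 154  97]
tray [164 105  51]
traywall [187 147  95]
shadow [193 155 100]
wood [191 153  98]
cruc in [131 114  92]
cruc rim [156 137 112]
csh [136 105  65]
steel [169 163 154]
wood2 [187 149  96]
s cl [42 28 20]
s cs [86 70 52]
s cruc [78 71 61]
s wood [119  95  70]
s tray [95 64 44]
s st [130 128 125]
[ 433.67 -153.48    2.7    -1.54] [np.float64(0.9), np.float64(0.89)]
[ 4.3775e+02  1.4488e+02  4.4000e-01 -1.1000e-01] [np.float64(0.9), np.float64(0.89)]
```

```bash
python3 - <<'E'
from fit import *
t=get_image("top");s=get_image("side")
R=lambda c:c[...,2]/np.maximum(c[...,0],1)
def run(n,kind,p,lt,ls):
    # per-view thresholds: pick by view through brightness-independent ratio
    res=[];import fit as F
    rois=[roi(im,kind,p) for im in(t,s)]
    old=F.mask
    F.mask=lambda im,r,thr: old(im,r,lt if im is t else ls)
    q,i,ms=fit(kind,p,[t,s],None); F.mask=old
    print(n,np.round(q,2),np.round(i,2),flush=True)
    return ms
out=[]
bl=lambda a:(lambda c:R(c)<a); ab=lambda a:(lambda c:R(c)>a)
cl=("box",110,24,26)
out+=run("clampA",cl,[381,-324,0,0],bl(.42),bl(.53))
out+=run("clampB",cl,[458,15,0.2,0],bl(.42),bl(.53))
out+=run("ctray",("box",170,126,14),[617,-4,0,0],bl(.42),bl(.53))
out+=run("btray",("box",180,110,14),[597,-252,-.3,0],ab(.7),ab(.8))
out+=run("small",("cone",47,66,70),[374,316,0,0],ab(.6),ab(.68))
out+=run("large",("cone",58,81,65),[616,266,0,0],ab(.6),ab(.68))
W=[cv2.resize(m*255,(260,200)) for m in out]
cv2.imwrite("pics/m.png",cv2.resize(np.vstack([np.hstack(W[i:i+4]) for i in(0,4,8)]),(780,450)))
E
```

```text
clampA [ 3.7659e+02 -3.2447e+02 -2.0000e-02  2.2600e+00] [0.93 0.86]
clampB [4.5675e+02 1.3630e+01 2.7000e-01 3.7900e+00] [0.64 0.63]
ctray [ 6.2137e+02 -2.9200e+00  1.8000e-01  3.3600e+00] [0.96 0.93]
btray [ 6.0018e+02 -2.5187e+02 -2.7000e-01  3.4800e+00] [0.98 0.97]
small [3.7582e+02 3.1264e+02 1.1000e-01 3.3600e+00] [0.96 0.95]
large [ 6.2157e+02  2.6898e+02 -1.4000e-01  3.2900e+00] [0.94 0.95]
```

View pics/m.png

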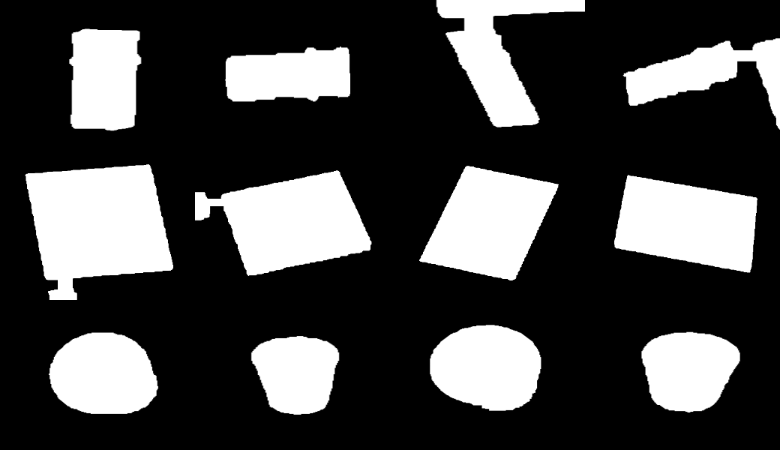

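The masks isolate the crucibles and trays cleanly. Clamp B's mask merged with the tray edge (top right), so I'll refit it. I'm starting with the crucible.

Request:
move_arm --pt "0 -38 0 0 0 0 87.8" --pt "15 -76 -10 0 0 0 87.8" --pt "40 -110 -20 0 0 0 87.8" --pt "65 -142 -30 0 0 0 87.8" --pt "90 -172 -40 0 0 0 87.8"

```text
t: 2.37
ee_pos: [276.7, 423.6, 182.9]
orientation: [-2.531, -1.861, -0.001]
ft_force: [1.1, 0.5, 0.6]
width: 88.0
```

Request:
move_arm --pt "25 -30 -5 0 0 0 87.8" --pt "50 -60 -10 0 0 0 87.8" --pt "75 -90 -20 0 0 0 87.8" --pt "99 -111 -30 0 0 0 87.8" --pt "99 -111 -60 0 0 0 87.8"

```text
t: 2.78
ee_pos: [380.9, 312.8, 125.4]
orientation: [2.535, 1.854, 0.013]
ft_force: [0.9, 0.8, -0.9]
width: 87.7
```

```bash
python3 - <<'E'
from fit import *
import fit as F
print(get_obs()["ee_pos"],get_obs()["orientation"])
t=get_image("top");s=get_image("side")
save(s,"s2.png",(200,80,440,260),3)
def mask2(im,r,thr):
    c=cv2.resize(im["color"][r[1]:r[3],r[0]:r[2]],None,fx=S,fy=S,interpolation=cv2.INTER_CUBIC).astype(int)
    m=((c[...,2]/np.maximum(c[...,0],1))<(.42 if im is t else .53)).astype(np.uint8)
    m=cv2.morphologyEx(m,cv2.MORPH_OPEN,np.ones((9,9),np.uint8))
    m=cv2.morphologyEx(m,cv2.MORPH_CLOSE,np.ones((5,5),np.uint8))
    n,l,st,_=cv2.connectedComponentsWithStats(m); k=l[m.shape[0]//2-6:m.shape[0]//2+6,m.shape[1]//2-6:m.shape[1]//2+6].max()
    cv2.imwrite("pics/mm%d.png"%(im is t),(l==k)*255)
    return (l==k).astype(np.uint8)
F.mask=mask2; r0=F.roi; F.roi=lambda im,k,p:r0(im,k,p,5)
for kind,p in((("box",170,126,14),[619,-3,.15,0]),(("box",110,24,26),[457,14,.2,0])):
    q,i,_=fit(kind,p,[t,s],None); print(np.round(q,2),np.round(i,2))
E
```

```text
[380.94106606 312.79942344 125.41236333] [2.53508469 1.85434854 0.01256902]
[ 6.2187e+02 -2.8900e+00  1.8000e-01  3.0900e+00] [0.99 0.96]
[4.5519e+02 1.3280e+01 2.6000e-01 3.2200e+00] [0.86 0.52][ WARN:0@2.390] global loadsave.cpp:1063 imwrite_ Unsupported depth image for selected encoder is fallbacked to CV_8U.
```

View pics/s2.png

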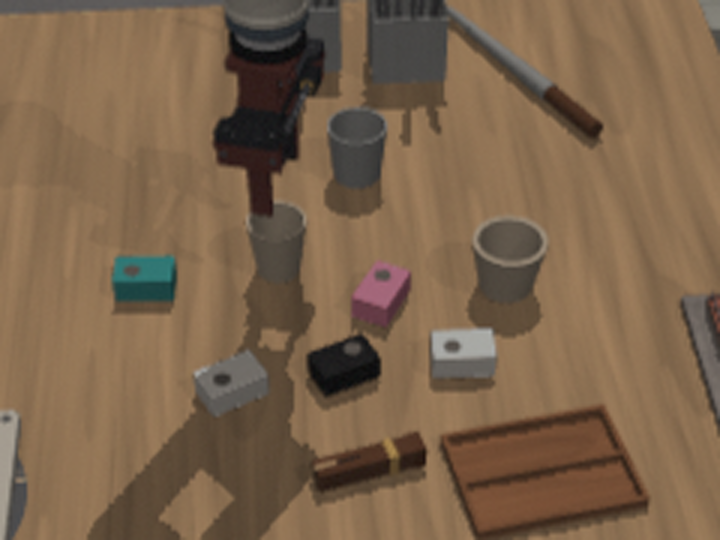

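Request:
move_arm --pt "0 -1 0 0 0 0 87.8" --pt "0 -1 -30 0 0 0 87.8" --pt "0 -1 -60 0 0 0 87.8" --pt "0 -1 -69 0 0 0 87.8" --pt "0 -1 -69 0 0 0 87.8"

```text
t: 3.3
ee_pos: [373.9, 313.1, 53.1]
orientation: [2.53, 1.862, -0.005]
ft_force: [0.0, -1.1, 0.1]
width: 87.9
```

```bash
python3 - <<'E'
from h import *
o=get_obs();print(o["ee_pos"],o["ft_force"])
t=get_image("top");s=get_image("side")
a=cv2.resize(s["color"][130:200,250:340],(390,303));b=cv2.resize(t["color"][230:300,130:220],(390,303))
cv2.imwrite("pics/c3.png",np.hstack([a,b])[...,::-1])
print([proj(s,[376,312.5,z]) for z in(0,70)],[proj(t,[376,312.5,z]) for z in(0,70)])
E
```

```text
[373.93133146 313.08621991  53.12782089] [ 0.01979622 -1.07343385  0.05745971]
[array([292.88995043, 170.01078636]), array([292.00810541, 153.59668297])] [array([177.43324517, 268.04005424]), array([170.2509148 , 262.90202854])]
```

View pics/c3.png

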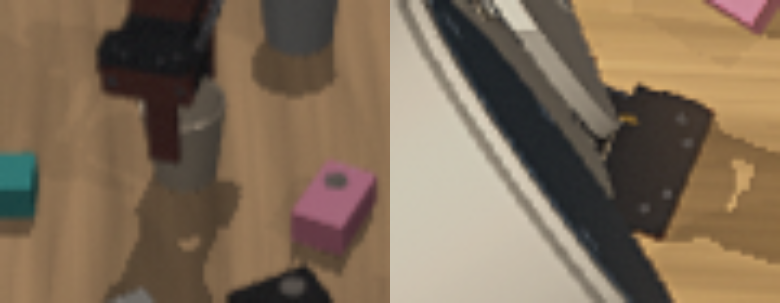

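The front finger (crop column 170) stands just ahead of the crucible wall, where the calibration predicts it. I'll close and lift.

Request:
move_arm --pt "1 0 0 0 0 0 55" --pt "1 0 0 0 0 0 55" --pt "1 0 0 0 0 0 55" --pt "1 0 0 0 0 0 55" --pt "1 0 0 0 0 0 55"

```text
t: 3.82
ee_pos: [376.9, 313.4, 54.9]
orientation: [-2.532, -1.86, -0.002]
ft_force: [-0.3, -0.0, 7.7]
width: 64.5
```

Request:
move_arm --pt "0 0 0 0 0 0 55" --pt "0 0 20 0 0 0 55" --pt "0 0 50 0 0 0 55" --pt "0 0 85 0 0 0 55" --pt "0 0 110 0 0 0 55"

```text
t: 4.23
ee_pos: [376.6, 313.1, 166.2]
orientation: [-2.532, -1.859, -0.002]
ft_force: [0.4, 0.1, -1.6]
width: 64.9
```

Request:
move_arm --pt "30 -5 0 0 0 0 55" --pt "65 -12 0 0 0 0 55" --pt "100 -18 0 0 0 0 55" --pt "135 -24 0 0 0 0 55" --pt "170 -30 0 0 0 0 55"

```text
t: 4.65
ee_pos: [547.7, 282.3, 164.1]
orientation: [-2.532, -1.86, 0.0]
ft_force: [0.9, 1.5, 0.1]
width: 64.6
```

Request:
move_arm --pt "30 -5 0 0 0 0 55" --pt "60 -10 0 0 0 0 55" --pt "74.5 -13.5 0 0 0 0 55" --pt "74.5 -13.5 0 0 0 0 55" --pt "74.5 -13.5 0 0 0 0 55"

```text
t: 5.07
ee_pos: [620.7, 268.9, 163.3]
orientation: [-2.533, -1.858, 0.002]
ft_force: [-0.3, 0.2, -0.8]
width: 64.5
```

```bash
python3 - <<'E'
from h import *
o=get_obs();print(o["ee_pos"],o["ft_force"],o["width"])
t=get_image("top");s=get_image("side")
a=cv2.resize(s["color"][100:200,310:430],(390,325));b=cv2.resize(t["color"][110:210,140:260],(390,325))
cv2.imwrite("pics/c4.png",np.hstack([a,b])[...,::-1])
p=o["ee_pos"]
for z in(p[2]-54,p[2]+16,): print(z,proj(s,[p[0],p[1],z]),proj(t,[p[0],p[1],z]))
for im in(t,s):
  for l in("small_crucible","large_crucible"): print(l,[(r["p"],np.round(r["bbox"],1).tolist()) for r in recognise(im,l)][:2],[np.round(r["location"],1).tolist() for r in mark_of(im,l)][:2])
E
```

```text
[620.71050715 268.93203418 163.28325103] [-0.28850598  0.22824676 -0.83726862] 64.48727921306273
109.28325102669527 [370.60005495 149.25837071] [196.64386585 152.82555126]
179.28325102669527 [372.47071169 130.92421587] [190.16995532 141.28796256]
small_crucible [(0.71, [454.8, 278.5, 14.6, 49.8])] []
large_crucible [] []
small_crucible [(0.85, [369.6, 142.2, 21.9, 23.3])] [[149.9, 367.1]]
large_crucible [(0.81, [369.1, 168.0, 21.7, 24.4]), (0.19, [316.5, 131.3, 19.4, 29.0])] [[179.1, 369.2]]
```

View pics/c4.png

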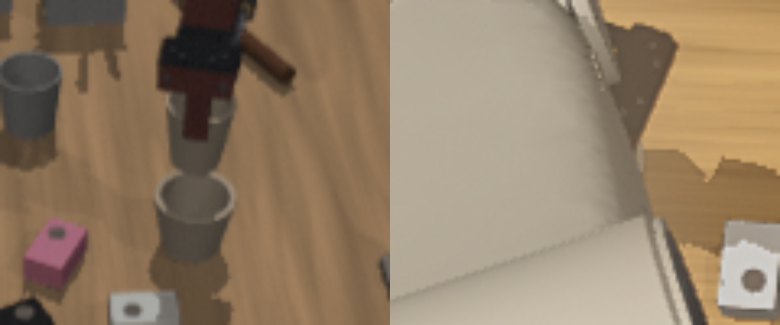

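Side view: the small crucible (371,145) hangs centred over the large one (370,168), within about 1 mm of the prediction. I'm lowering it.

Request:
move_arm --pt "0 0 -25 0 0 0 55" --pt "0 0 -50 0 0 0 55" --pt "0 0 -70 0 0 0 55" --pt "0 0 -80 0 0 0 55" --pt "0 0 -80 0 0 0 55"

```text
t: 5.98
ee_pos: [619.8, 269.2, 81.6]
orientation: [-2.531, -1.859, 0.005]
ft_force: [-0.3, 0.6, -2.0]
width: 64.6
```

Request:
move_arm --pt "0 0 0 0 0 0 55" --pt "0 0 -2 0 0 0 55" --pt "0 0 -4 0 0 0 55" --pt "0 0 -5 0 0 0 55" --pt "0 0 -6 0 0 0 55"

```text
t: 6.4
ee_pos: [621.2, 269.6, 78.6]
orientation: [2.532, 1.86, 0.002]
ft_force: [-0.3, 0.5, -0.8]
width: 64.6
```

Request:
move_arm --pt "0 0 -1 0 0 0 55" --pt "0 0 -1 0 0 0 55" --pt "0 0 -2 0 0 0 55" --pt "0 0 -2 0 0 0 55"

```text
t: 6.73
ee_pos: [621.0, 269.6, 75.9]
orientation: [2.532, 1.86, 0.0]
ft_force: [0.8, 0.0, -0.6]
width: 64.8
```

```bash
python3 - <<'E'
from h import *
o=get_obs();print(o["ee_pos"],o["ft_force"],o["width"])
s=get_image("side");save(s,"s5.png",(340,120,400,200),7)
E
```

```text
[621.00779545 269.59089122  75.91277405] [ 0.75239703  0.04678241 -0.59894534] 64.7624254382525
```

View pics/s5.png

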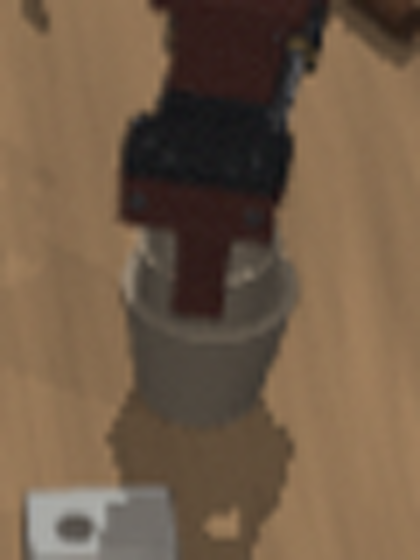

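The small crucible hangs inside the large one's mouth, clear all round and still a few mm high.

Request:
move_arm --pt "0 0 -1 0 0 0 55" --pt "0 0 -1 0 0 0 55" --pt "0 0 -2 0 0 0 55" --pt "0 0 -2 0 0 0 55"

```text
t: 7.12
ee_pos: [621.0, 269.6, 73.8]
orientation: [2.532, 1.86, 0.0]
ft_force: [1.0, 0.2, -0.3]
width: 64.8
```

Request:
move_arm --pt "0 0 -0.7 0 0 0 55" --pt "0 0 -0.7 0 0 0 55"

```text
t: 7.28
ee_pos: [621.0, 269.7, 73.2]
orientation: [2.532, 1.86, 0.001]
ft_force: [1.3, 0.4, 0.4]
width: 64.7
```

Request:
move_arm --pt "0.5 0 -0.5 0 0 0 55" --pt "0.5 0 -0.7 0 0 0 55"

```text
t: 7.45
ee_pos: [621.5, 269.6, 72.5]
orientation: [2.532, 1.86, 0.0]
ft_force: [1.7, 0.1, -0.3]
width: 65.1
```

Request:
move_arm --pt "0.3 0 -0.5 0 0 0 55" --pt "0.3 0 -0.7 0 0 0 55"

```text
t: 7.62
ee_pos: [621.8, 269.5, 71.8]
orientation: [-2.532, -1.86, -0.0]
ft_force: [0.6, 1.1, 0.7]
width: 64.8
```

Request:
move_arm --pt "0.3 0.2 -0.5 0 0 0 55" --pt "0.3 0.2 -0.7 0 0 0 55"

```text
t: 7.78
ee_pos: [621.9, 269.7, 71.0]
orientation: [-2.532, -1.86, 0.0]
ft_force: [-0.2, -0.2, -0.5]
width: 65.0
```

Request:
move_arm --pt "0 0 -0.5 0 0 0 55" --pt "0 0 -0.7 0 0 0 55"

```text
t: 7.95
ee_pos: [622.0, 269.7, 70.4]
orientation: [2.532, 1.86, -0.0]
ft_force: [1.3, 0.1, 0.6]
width: 64.7
```

Request:
move_arm --pt "0.2 0 -0.5 0 0 0 55" --pt "0.2 0 -0.7 0 0 0 55"

```text
t: 8.12
ee_pos: [622.3, 269.7, 69.9]
orientation: [2.532, 1.86, 0.0]
ft_force: [0.4, -0.6, 3.9]
width: 64.7
```

Request:
move_arm --pt "0 0 -0.4 0 0 0 55" --pt "0 0 -0.4 0 0 0 55"

```text
t: 8.28
ee_pos: [622.4, 269.7, 69.6]
orientation: [2.532, 1.86, 0.0]
ft_force: [-0.9, -0.4, 4.7]
width: 64.9
```

Contact now reads about 4–5 N at the expected height, so I'll release and rise.

Request:
move_arm --pt "0 0 0.3 0 0 0 87.8" --pt "0 0 0.3 0 0 0 87.8" --pt "0 0 0.3 0 0 0 87.8" --pt "0 0 10 0 0 0 87.8" --pt "0 0 40 0 0 0 87.8"

```text
t: 8.7
ee_pos: [619.0, 268.5, 105.5]
orientation: [-2.53, -1.859, 0.013]
ft_force: [-0.7, -0.2, -0.2]
width: 87.5
```

```bash
python3 - <<'E'
from h import *
o=get_obs();print(o["ee_pos"],o["ft_force"],o["width"])
s=get_image("side")
for l in("small_crucible","large_crucible"): print(l,[(r["p"],np.round(r["bbox"],1).tolist()) for r in recognise(s,l)][:2],[np.round(r["location"],1).tolist() for r in mark_of(s,l)][:2])
E
```

```text
[619.01063393 268.49857951 105.49245744] [-0.72377991 -0.15017198 -0.18502128] 87.4642982307275
small_crucible [(0.55, [369.5, 160.5, 22.8, 19.4])] [[171.8, 368.6]]
large_crucible [(0.51, [370.4, 171.3, 20.9, 16.3])] [[176.5, 371.1]]
```

Request:
move_arm --pt "-10 -5 10 0 0 0.06 87.8" --pt "-45 -28 10 0 0 0.18 80" --pt "-80 -52 5 0 0 0.3 75" --pt "-112 -75 0 0 0 0.42 70" --pt "-142 -96 -10 0 0 0.54 70"

```text
t: 9.37
ee_pos: [477.7, 172.5, 98.9]
orientation: [-1.936, -2.473, 0.001]
ft_force: [1.2, -0.9, -0.5]
width: 70.0
```

Request:
move_arm --pt "-30 -20 -10 0 0 0.1 70" --pt "-43 -28 -20 0 0 0.2 70" --pt "-43 -28 -40 0 0 0.2 70" --pt "-43 -28 -45 0 0 0.2 70"

```text
t: 9.7
ee_pos: [434.5, 144.6, 52.3]
orientation: [-1.687, -2.646, 0.005]
ft_force: [-1.0, 0.0, -0.7]
width: 69.9
```

```bash
python3 - <<'E'
from fit import *
o=get_obs();print(o["ee_pos"],o["orientation"],o["width"])
s=get_image("side");t=get_image("top")
a=cv2.resize(s["color"][160:230,270:360],(390,303));b=cv2.resize(s["color"][130:200,325:415],(390,303))
cv2.imwrite("pics/c6.png",np.hstack([a,b])[...,::-1])
E
```

```text
[434.51918343 144.61308765  52.27033536] [-1.68749082 -2.64648604  0.00523585] 69.93886047954483
```

View pics/c6.png

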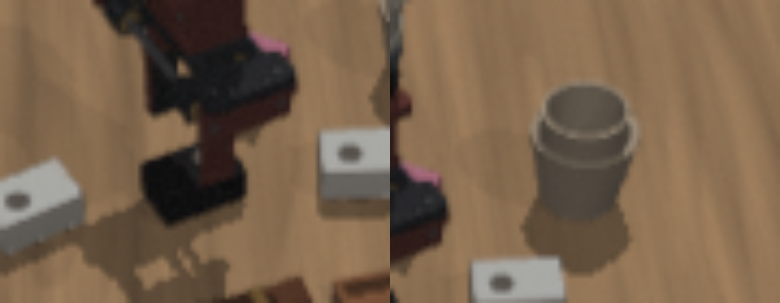

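The right half shows the crucible nested upright and concentric at (459,165). The left half shows the gripper straddling the black block, which is the one meant. I'm grasping it.

Request:
move_arm --pt "0 0 -20 0 0 0 70" --pt "0 0 -36 0 0 0 70" --pt "0 0 -42 0 0 0 70" --pt "0 0 -42 0 0 0 70" --pt "0 0 -42 0 0 0 30"

```text
t: 10.22
ee_pos: [437.6, 146.0, 12.5]
orientation: [-1.688, -2.649, 0.0]
ft_force: [-0.1, -0.4, -0.4]
width: 66.2
```

Request:
move_arm --pt "0 0 0 0 0 0 30" --pt "0 0 0 0 0 0 30" --pt "0 0 0 0 0 0 30" --pt "0 0 0 0 0 0 30" --pt "0 0 30 0 0 0 30"

```text
t: 10.63
ee_pos: [434.4, 144.9, 39.3]
orientation: [-1.686, -2.645, 0.009]
ft_force: [-0.7, 0.2, -1.0]
width: 42.1
```

Request:
move_arm --pt "0 -10 30 0 0 0 30" --pt "15 -40 55 0 0 -0.12 30" --pt "32 -75 65 0 0 -0.24 30" --pt "49 -110 65 0 0 -0.36 30" --pt "67 -145 65 0 0 -0.48 30"

```text
t: 11.05
ee_pos: [505.2, -0.7, 108.8]
orientation: [2.274, 2.165, 0.003]
ft_force: [1.4, -0.1, -1.5]
width: 41.6
```

Request:
move_arm --pt "18 -35 0 0 0 -0.11 30" --pt "36 -70 0 0 0 -0.23 30" --pt "54 -105 0 0 0 -0.23 30" --pt "72 -140 0 0 0 -0.23 30" --pt "90 -175 0 0 0 -0.23 30"

```text
t: 11.47
ee_pos: [594.5, -176.2, 107.4]
orientation: [-2.504, -1.897, 0.0]
ft_force: [0.1, 0.4, -1.0]
width: 41.7
```

Request:
move_arm --pt "16 -32 0 0 0 0 30" --pt "32 -62 0 0 0 0 30" --pt "46 -88 -10 0 0 0 30" --pt "46 -88 -40 0 0 0 30" --pt "46 -88 -60 0 0 0 30"

```text
t: 11.88
ee_pos: [640.6, -264.3, 46.2]
orientation: [2.505, 1.894, 0.001]
ft_force: [-0.7, 0.2, -1.8]
width: 41.4
```

```bash
python3 - <<'E'
from fit import *
o=get_obs();print(o["ee_pos"],o["orientation"],o["width"])
s=get_image("side");save(s,"s7.png",(290,240,450,350),5)
E
```

```text
[ 640.55765098 -264.29766133   46.24358085] [2.50524790e+00 1.89380692e+00 9.38645323e-04] 41.43706364488702
```

View pics/s7.png

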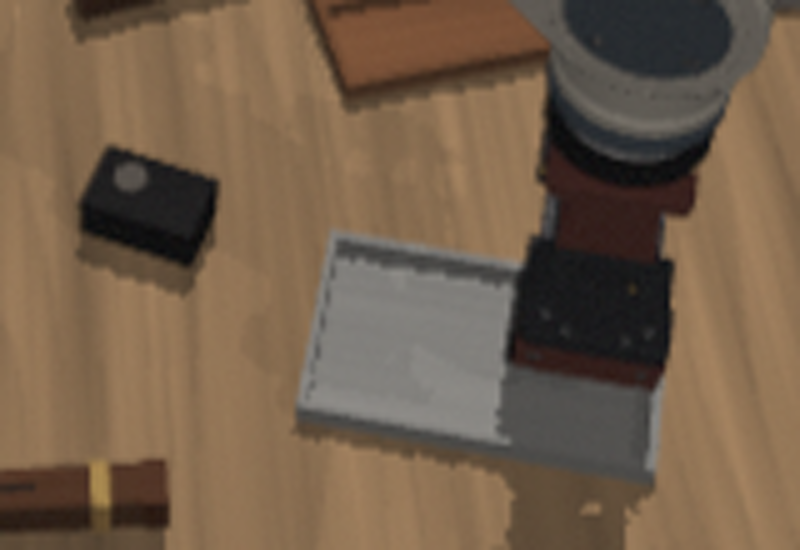

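The gripper is over the right half of the steel tray (crop 595,300) and the body hides the block, as expected. I'm lowering it to the floor and releasing.

Request:
move_arm --pt "0 1 -15 0 0 0 30" --pt "0 1 -24 0 0 0 30" --pt "0 1 -26 0 0 0 30" --pt "0 1 -27 0 0 0 30" --pt "0 1 -28 0 0 0 30"

```text
t: 12.35
ee_pos: [640.9, -261.2, 20.2]
orientation: [2.502, 1.897, 0.001]
ft_force: [0.1, -0.2, -0.9]
width: 41.5
```

Request:
move_arm --pt "0 0 -0.5 0 0 0 30" --pt "0 0 -0.5 0 0 0 30"

```text
t: 12.52
ee_pos: [640.7, -261.4, 19.7]
orientation: [2.503, 1.897, 0.001]
ft_force: [0.0, 0.1, -1.8]
width: 41.4
```

Request:
move_arm --pt "0 0 -1 0 0 0 30" --pt "0 0 -1.7 0 0 0 30" --pt "0 0 -1.7 0 0 0 30"

```text
t: 12.77
ee_pos: [640.6, -261.4, 17.9]
orientation: [2.503, 1.897, 0.001]
ft_force: [-1.1, 1.2, 3.9]
width: 41.8
```

Request:
move_arm --pt "0 0 -0.5 0 0 0 30" --pt "0 0 -0.5 0 0 0 30"

```text
t: 12.93
ee_pos: [640.6, -261.4, 17.9]
orientation: [2.503, 1.897, 0.001]
ft_force: [-2.2, 0.8, 7.8]
width: 42.3
```

Request:
move_arm --pt "0 0 1 0 0 0 62" --pt "0 0 1 0 0 0 62" --pt "0 0 1 0 0 0 62" --pt "0 0 30 0 0 0 62" --pt "0 0 65 0 0 0 70"

```text
t: 13.35
ee_pos: [637.7, -260.2, 78.8]
orientation: [-2.499, -1.894, 0.005]
ft_force: [1.3, -0.3, 0.9]
width: 66.0
```

Request:
move_arm --pt "-35 18 0 0 0 -0.08 70" --pt "-70 37 0 0 0 -0.17 70" --pt "-105 55 0 0 0 -0.17 70" --pt "-140 73 0 0 0 -0.17 70" --pt "-175 92 -10 0 0 -0.17 70"

```text
t: 13.77
ee_pos: [464.6, -169.0, 72.8]
orientation: [2.654, 1.676, 0.003]
ft_force: [0.9, -0.1, -0.3]
width: 69.8
```

Request:
move_arm --pt "-32 16.4 -15 0 0 0 70" --pt "-32 16.4 -25 0 0 0 70" --pt "-32 16.4 -25 0 0 0 70"

```text
t: 14.02
ee_pos: [430.4, -151.6, 45.2]
orientation: [-2.653, -1.677, 0.004]
ft_force: [0.1, 0.7, 1.2]
width: 70.0
```

```bash
python3 - <<'E'
from fit import *
o=get_obs();print(o["ee_pos"],o["orientation"],o["width"])
s=get_image("side");save(s,"s8.png",(290,240,450,350),5)
E
```

```text
[ 430.36594516 -151.62584879   45.23712282] [-2.65261916 -1.67674539  0.00407034] 69.96865212105584
```

View pics/s8.png

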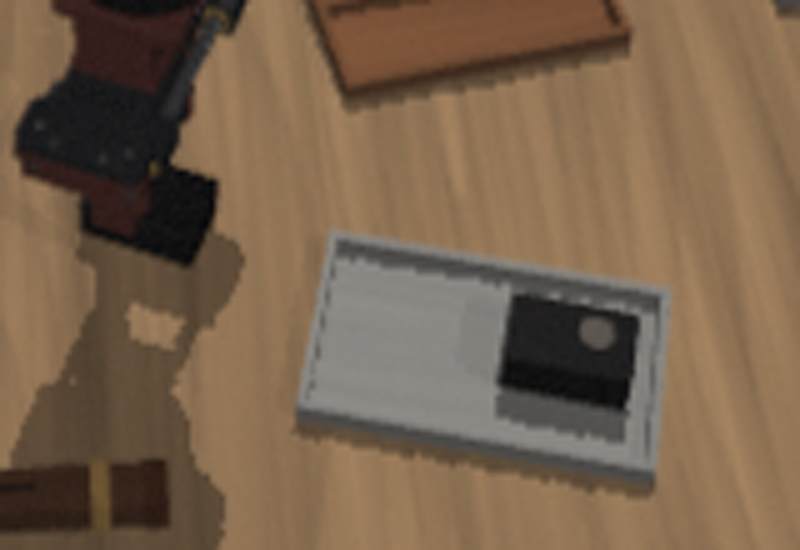

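The first block lies flat in the tray (crop 570,345), and the gripper straddles the second. Next I grasp it.

Request:
move_arm --pt "0 0 0 0 0 0 70" --pt "0 0 -20 0 0 0 70" --pt "0 0 -34 0 0 0 70" --pt "0 0 -34 0 0 0 70" --pt "0 0 -34 0 0 0 30"

```text
t: 14.48
ee_pos: [434.3, -153.4, 12.6]
orientation: [2.656, 1.678, 0.0]
ft_force: [0.1, -0.0, 0.3]
width: 66.0
```

Request:
move_arm --pt "0 0 0 0 0 0 30" --pt "0 0 0 0 0 0 30" --pt "0 0 0 0 0 0 30" --pt "0 0 0 0 0 0 30" --pt "0 0 30 0 0 0 30"

```text
t: 14.9
ee_pos: [430.6, -151.9, 39.7]
orientation: [-2.651, -1.675, 0.007]
ft_force: [-1.1, -0.5, -1.2]
width: 41.8
```

Request:
move_arm --pt "20 -14 25 0 0 0 30" --pt "50 -35 40 0 0 0.09 30" --pt "82 -56 40 0 0 0.17 30" --pt "112 -77 30 0 0 0.17 30" --pt "126 -87 15 0 0 0.17 30"

```text
t: 15.32
ee_pos: [564.9, -243.2, 60.3]
orientation: [2.497, 1.893, 0.007]
ft_force: [0.6, -0.1, -0.8]
width: 41.7
```

Request:
move_arm --pt "0 0 0 0 0 0 30" --pt "0 0 -20 0 0 0 30" --pt "0 0 -34 0 0 0 30" --pt "0 0 -37 0 0 0 30" --pt "0 0 -38 0 0 0 30"

```text
t: 15.73
ee_pos: [557.3, -238.8, 18.8]
orientation: [-2.501, -1.896, 0.003]
ft_force: [0.5, -0.9, -1.6]
width: 42.0
```

Request:
move_arm --pt "0 0 -0.5 0 0 0 30" --pt "0 0 -0.5 0 0 0 30"

```text
t: 15.9
ee_pos: [559.2, -239.7, 19.7]
orientation: [2.503, 1.897, 0.0]
ft_force: [0.2, 0.5, -1.0]
width: 41.7
```

Request:
move_arm --pt "0 0 -1 0 0 0 30" --pt "0 0 -1.5 0 0 0 30" --pt "0 0 -2 0 0 0 30"

```text
t: 16.15
ee_pos: [559.5, -240.0, 18.2]
orientation: [2.503, 1.897, 0.001]
ft_force: [-4.1, 1.7, 13.5]
width: 41.7
```

Request:
move_arm --pt "0 0 1 0 0 0 62" --pt "0 0 1 0 0 0 62" --pt "0 0 1 0 0 0 62" --pt "0 0 30 0 0 0 62" --pt "-5 -3 65 0 0 0 60"

```text
t: 16.57
ee_pos: [552.7, -241.7, 80.2]
orientation: [-2.499, -1.895, 0.004]
ft_force: [-0.2, -1.0, 0.2]
width: 60.2
```

Request:
move_arm --pt "-35 -16 0 0 0 0.1 50" --pt "-70 -32 0 0 0 0.2 50" --pt "-105 -48 0 0 0 0.25 50" --pt "-140 -64 0 0 0 0.25 50" --pt "-172 -79 -10 0 0 0.25 50"

```text
t: 16.98
ee_pos: [381.2, -322.9, 73.4]
orientation: [2.245, 2.194, 0.0]
ft_force: [0.1, -1.2, -0.1]
width: 50.0
```

Request:
move_arm --pt "-6 -2 -15 0 0 0 50" --pt "-6 -2 -25 0 0 0 50" --pt "-6 -2 -25 0 0 0 50"

```text
t: 17.23
ee_pos: [375.3, -323.4, 45.6]
orientation: [-2.248, -2.191, 0.0]
ft_force: [-0.8, 0.3, 0.1]
width: 49.8
```

```bash
python3 - <<'E'
from fit import *
o=get_obs();print(o["ee_pos"],o["orientation"],o["width"])
s=get_image("side");save(s,"s9.png",(270,280,430,370),5)
E
```

```text
[ 375.30606994 -323.43322458   45.61052416] [-2.24753814e+00 -2.19146258e+00  5.57585318e-05] 49.849693913418136
```

View pics/s9.png

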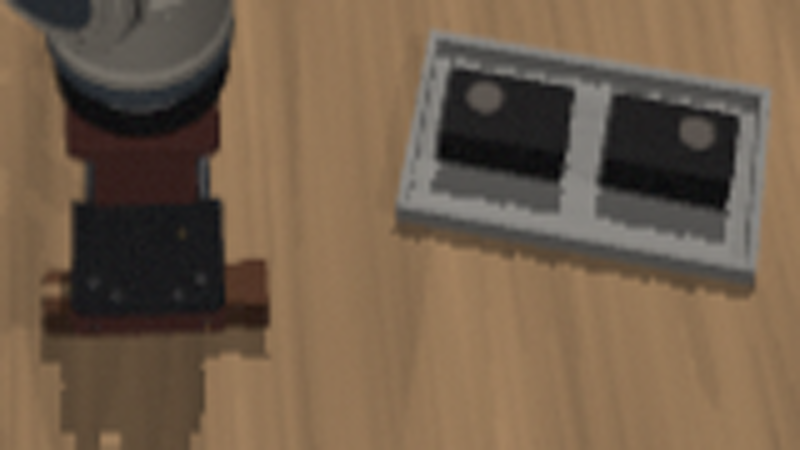

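Both blocks lie flat side by side in the steel tray (crop 505,125 and 668,150). The gripper is centred over the outer clamp (155,295), so I'm grasping that.

Request:
move_arm --pt "0 0 0 0 0 0 50" --pt "0 0 -20 0 0 0 50" --pt "0 0 -34 0 0 0 50" --pt "0 0 -34 0 0 0 50" --pt "0 0 -34 0 0 0 12"

```text
t: 17.7
ee_pos: [376.9, -323.4, 13.1]
orientation: [-2.246, -2.196, 0.0]
ft_force: [-0.3, -0.6, 0.1]
width: 46.3
```

Request:
move_arm --pt "0 0 0 0 0 0 12" --pt "0 0 0 0 0 0 12" --pt "0 0 0 0 0 0 12" --pt "0 0 0 0 0 0 12" --pt "0 0 30 0 0 0 12"

```text
t: 18.12
ee_pos: [374.1, -321.9, 40.1]
orientation: [-2.243, -2.19, 0.001]
ft_force: [-0.3, 0.3, -0.6]
width: 23.8
```

Request:
move_arm --pt "15 15 25 0 0 0 12" --pt "40 46 45 0 0 0.1 12" --pt "66 77 50 0 0 0.2 12" --pt "92 107 50 0 0 0.2 12" --pt "118 137 50 0 0 0.2 12"

```text
t: 18.53
ee_pos: [495.7, -185.6, 94.5]
orientation: [2.016, 2.406, 0.001]
ft_force: [1.3, -0.1, -1.4]
width: 24.0
```

Request:
move_arm --pt "26 30 0 0 0 0 12" --pt "52 60 0 0 0 0 12" --pt "78 90 0 0 0 0 12" --pt "104 121 0 0 0 0 12" --pt "130 152 0 0 0 0 12"

```text
t: 18.95
ee_pos: [625.1, -33.1, 93.4]
orientation: [2.017, 2.408, 0.0]
ft_force: [0.2, -0.4, -0.4]
width: 23.7
```

Request:
move_arm --pt "2.5 3 -20 0 0 0 12" --pt "2.5 3 -45 0 0 0 12" --pt "2.5 3 -50 0 0 0 12" --pt "2.5 3 -50 0 0 0 12"

```text
t: 19.28
ee_pos: [624.7, -31.7, 41.3]
orientation: [-2.015, -2.406, 0.004]
ft_force: [0.0, 0.1, -0.5]
width: 23.5
```

```bash
python3 - <<'E'
from fit import *
o=get_obs();print(o["ee_pos"],o["orientation"],o["width"])
s=get_image("side");save(s,"s10.png",(290,190,450,290),5)
E
```

```text
[624.69295007 -31.66503386  41.30628858] [-2.01477765 -2.40564675  0.00426182] 23.540881254440283
```

View pics/s10.png

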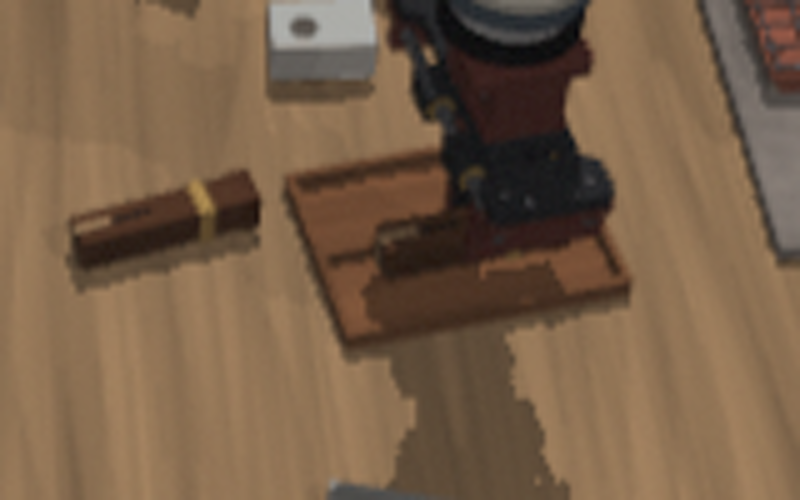

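The held clamp (crop 425,245) is parallel to the near bay and above it. Lowering.

Request:
move_arm --pt "0 0 -15 0 0 0 12" --pt "0 0 -21 0 0 0 12" --pt "0 0 -22.5 0 0 0 12" --pt "0 0 -23.5 0 0 0 12" --pt "0 0 -23.5 0 0 0 12"

```text
t: 19.75
ee_pos: [626.7, -32.1, 19.6]
orientation: [-2.018, -2.408, 0.0]
ft_force: [0.3, 0.0, 0.0]
width: 23.7
```

Request:
move_arm --pt "0 0 -0.7 0 0 0 12" --pt "0 0 -1 0 0 0 12"

```text
t: 19.92
ee_pos: [627.0, -31.9, 19.0]
orientation: [2.017, 2.408, 0.001]
ft_force: [0.5, -0.1, -0.9]
width: 23.9
```

Request:
move_arm --pt "0 0 -0.6 0 0 0 12" --pt "0 0 -1 0 0 0 12" --pt "0 0 -1 0 0 0 12"

```text
t: 20.17
ee_pos: [627.0, -31.9, 18.9]
orientation: [2.017, 2.408, 0.0]
ft_force: [-3.9, 0.0, 8.7]
width: 23.7
```

Request:
move_arm --pt "0 0 -0.4 0 0 0 12" --pt "0 0 -0.4 0 0 0 12"

```text
t: 20.33
ee_pos: [627.0, -31.9, 18.9]
orientation: [2.017, 2.408, 0.001]
ft_force: [-4.2, 0.6, 11.8]
width: 23.7
```

Request:
move_arm --pt "0 0 1.5 0 0 0 45" --pt "0 0 1.5 0 0 0 45" --pt "0 0 1.5 0 0 0 45" --pt "0 0 30 0 0 0 50" --pt "0 0 65 0 0 0 50"

```text
t: 20.75
ee_pos: [624.2, -31.7, 79.8]
orientation: [-2.014, -2.404, 0.006]
ft_force: [0.5, 0.7, 0.1]
width: 49.5
```

Request:
move_arm --pt "-35 9 0 0 0 0.08 50" --pt "-75 20 0 0 0 0.08 50" --pt "-115 31 0 0 0 0.08 50" --pt "-150 40 0 0 0 0.08 50" --pt "-171 46 -20 0 0 0.08 50"

```text
t: 21.17
ee_pos: [453.4, 14.7, 64.0]
orientation: [1.918, 2.486, 0.002]
ft_force: [0.4, 0.5, 0.1]
width: 50.0
```

Request:
move_arm --pt "0 0 -10 0 0 0 50" --pt "0 0 -15 0 0 0 50" --pt "0 0 -15 0 0 0 50"

```text
t: 21.42
ee_pos: [456.6, 14.1, 46.4]
orientation: [-1.919, -2.487, 0.0]
ft_force: [-0.5, 0.4, -0.1]
width: 49.9
```

```bash
python3 - <<'E'
from fit import *
o=get_obs();print(o["ee_pos"],o["orientation"],o["width"])
s=get_image("side");save(s,"s11.png",(290,190,450,290),5)
E
```

```text
[456.60694305  14.05037662  46.43970652] [-1.91926028e+00 -2.48701776e+00  2.25202301e-04] 49.918004979039026
```

View pics/s11.png

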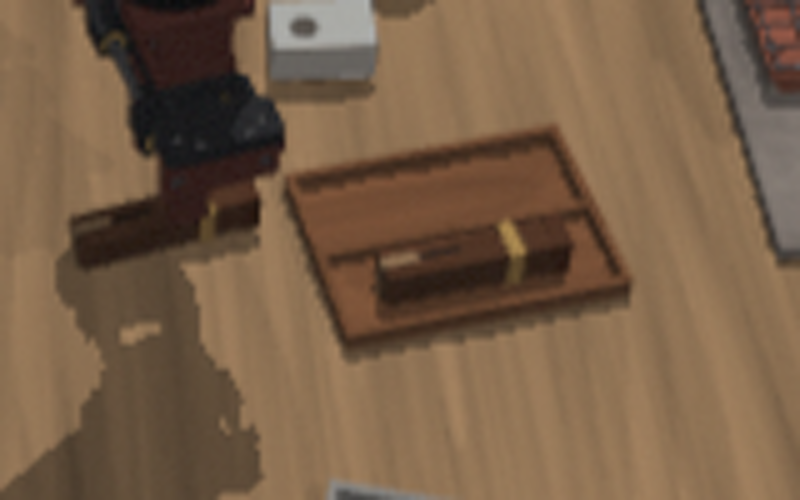

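Clamp one lies in the near bay (crop 475,260), and the gripper straddles clamp two (165,220).

Request:
move_arm --pt "-2 0 -15 0 0 0 50" --pt "-2 0 -30 0 0 0 50" --pt "-2 0 -34 0 0 0 50" --pt "-2 0 -34 0 0 0 50" --pt "-2 0 -34 0 0 0 12"

```text
t: 21.88
ee_pos: [454.6, 14.0, 13.4]
orientation: [1.92, 2.486, 0.0]
ft_force: [-0.7, -0.5, -0.3]
width: 46.3
```

Request:
move_arm --pt "0 0 0 0 0 0 12" --pt "0 0 0 0 0 0 12" --pt "0 0 0 0 0 0 12" --pt "0 0 0 0 0 0 12" --pt "0 0 30 0 0 0 12"

```text
t: 22.3
ee_pos: [450.8, 14.1, 40.2]
orientation: [-1.916, -2.482, 0.007]
ft_force: [0.4, -0.9, -0.9]
width: 23.7
```

Request:
move_arm --pt "0 0 30 0 0 0 12" --pt "30 2 40 0 0 -0.08 12" --pt "70 6 40 0 0 -0.08 12" --pt "110 9 40 0 0 -0.08 12" --pt "145 12 40 0 0 -0.08 12"

```text
t: 22.72
ee_pos: [601.3, 26.4, 84.4]
orientation: [2.016, 2.407, 0.003]
ft_force: [0.4, -0.3, -0.5]
width: 24.0
```

Request:
move_arm --pt "17 1.5 0 0 0 0 12" --pt "17 1.5 -15 0 0 0 12" --pt "17 1.5 -45 0 0 0 12" --pt "17 1.5 -58 0 0 0 12" --pt "17 1.5 -63 0 0 0 12"

```text
t: 23.13
ee_pos: [613.3, 27.6, 18.4]
orientation: [-2.015, -2.405, 0.005]
ft_force: [-12.2, -0.0, 40.0]
width: 23.7
```

Request:
move_arm --pt "0 0 0 0 0 0 12" --pt "0 0 -0.7 0 0 0 12" --pt "0 0 -0.7 0 0 0 12"

```text
t: 23.38
ee_pos: [615.7, 27.6, 19.9]
orientation: [2.017, 2.408, 0.0]
ft_force: [-0.1, -0.0, 0.0]
width: 23.9
```

The arm overshot and touched briefly at 40 N on the wrist, through the held clamp. I'll seat it gently from here.

Request:
move_arm --pt "0 0 -0.5 0 0 0 12" --pt "0 0 -1 0 0 0 12" --pt "0 0 -1 0 0 0 12"

```text
t: 23.63
ee_pos: [615.8, 27.6, 18.7]
orientation: [2.017, 2.408, 0.0]
ft_force: [0.5, 0.7, -1.8]
width: 23.8
```

Request:
move_arm --pt "0 0 -0.4 0 0 0 12" --pt "0 0 -0.4 0 0 0 12"

```text
t: 23.8
ee_pos: [615.9, 27.6, 18.4]
orientation: [2.017, 2.408, 0.0]
ft_force: [0.1, 0.3, 2.2]
width: 23.6
```

Request:
move_arm --pt "0 0 0.5 0 0 0 45" --pt "0 0 0.5 0 0 0 45" --pt "0 0 0.5 0 0 0 45" --pt "0 0 30 0 0 0 50" --pt "0 0 70 0 0 0 50"

```text
t: 24.22
ee_pos: [612.7, 27.5, 85.3]
orientation: [-2.014, -2.404, 0.008]
ft_force: [0.2, -0.1, 1.0]
width: 49.2
```

Request:
move_arm --pt "-30 0 20 0 0 0 50" --pt "-68 0 40 0 0 0 50" --pt "-106 0 55 0 0 0 50" --pt "-144 0 70 0 0 0 50" --pt "-180 0 80 0 0 0 50"

```text
t: 24.63
ee_pos: [433.9, 27.6, 169.1]
orientation: [2.017, 2.408, 0.001]
ft_force: [0.1, 0.5, 0.4]
width: 50.0
```

Request:
move_arm --pt "-20 0 0 0 0 0 50" --pt "-30 0 0 0 0 0 50" --pt "-30 0 0 0 0 0 50"

```text
t: 24.88
ee_pos: [404.0, 27.6, 168.2]
orientation: [-2.017, -2.408, 0.001]
ft_force: [0.5, 0.2, 0.2]
width: 49.9
```

```bash
python3 - <<'E'
from fit import *
import fit as F
o=get_obs();print(o["t"],o["ee_pos"],o["ft_force"],o["qvel"].max())
s=get_image("side");t=get_image("top")
a=cv2.resize(s["color"][120:340,310:450],(380,597));b=cv2.resize(t["color"][130:250,170:480],(420,163))
c=np.zeros((597,800,3),np.uint8);c[:,:380]=a;c[:163,380:]=b
d=cv2.resize(s["color"][145:190,345:395],(400,360));c[200:560,390:790]=d
cv2.imwrite("pics/c12.png",c[...,::-1])
blk=lambda c:c.max(2)<60
T=(600.2,-251.9,-.27)
for p in([641,-263,-.27,5],[560,-240,-.27,5]):
    q,i,_=fit(("box",65,42,30),p,[t,s],blk)
    d=q[:2]-T[:2];cc,ss=np.cos(T[2]),np.sin(T[2]);print(np.round(q,2),np.round(i,2),"tray xy",np.round([cc*d[0]+ss*d[1],-ss*d[0]+cc*d[1]],1))
for l in("small_crucible","large_crucible","ring_clamp_1","steel_cup","maroon_box"):
  for im in(t,s): print(l,[np.round(r["bbox"],1).tolist() for r in recognise(im,l)][:2])
R=lambda c:c[...,2]/np.maximum(c[...,0],1)
q,i,_=fit(("cone",58,81,65),[622,269,0,3],[s],lambda c:R(c)>.68,True);print("large-ish side",np.round(q,1))
E
```

```text
24.8833 [403.98882816  27.63415565 168.20020758] [0.52138936 0.24181646 0.18363152] 0.04632076402393385
[ 6.3915e+02 -2.6061e+02 -3.3000e-01  4.9100e+00] [0.65 0.91] tray xy [39.9  2. ]
[ 5.6014e+02 -2.4020e+02 -3.0000e-01  8.2600e+00] [0.64 0.9 ] tray xy [-41.7   0.6]
small_crucible [[200.1, 158.9, 32.0, 30.8]]
small_crucible [[370.9, 158.4, 19.3, 22.4], [402.6, 311.0, 26.1, 20.7]]
large_crucible [[202.8, 162.3, 34.9, 29.2]]
large_crucible [[368.1, 169.7, 21.7, 21.4]]
ring_clamp_1 [[331.3, 167.7, 18.8, 45.6], [306.1, 163.9, 13.9, 30.0]]
ring_clamp_1 [[378.9, 224.0, 39.7, 20.6], [385.1, 241.9, 35.1, 17.2]]
steel_cup [[107.1, 218.0, 36.0, 32.0]]
steel_cup [[321.5, 130.4, 11.3, 24.1]]
maroon_box [[521.4, 229.8, 40.2, 47.7]]
maroon_box [[361.5, 398.4, 50.3, 41.1]]
large-ish side [ 6.216e+02  2.745e+02 -1.000e-01  7.400e+00]
```

View pics/c12.png

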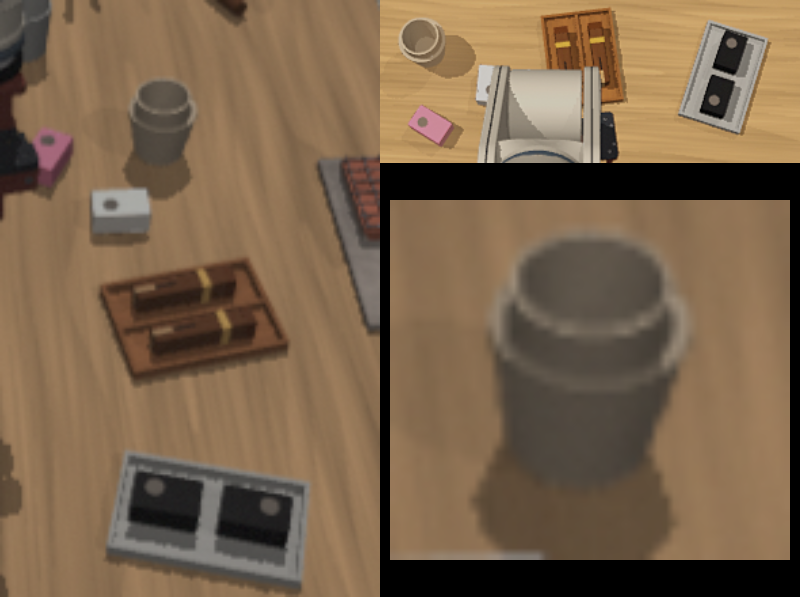

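Everything is in place: both clamps (185,288 and 203,330) are in separate bays, both blocks (165,502 and 255,515) are in the steel tray, and the crucible is nested upright. I'm handing in.

```bash
python3 -c "
from workcell import *
print(close_job())"
```

```text
the job is handed in; nothing more can be done
None
```

I put everything away and handed the job in at about 25 s of the 131 s allowed; the hand-in gives no verdict.

**Crucible:** I lowered the small crucible into the large one until it met the taper at about 4–5 N. That was within about 1 mm of the expected 15 mm height. The last pictures show it upright and centred.

**Clamps:** One clamp lies lengthwise in each bay. I judged their seating from the height at which each one touched the floor, and from the side view.

**Charcoal blocks:** Both black blocks lie next to each other in the steel tray, at about x = +40 and −42 mm, y = 2 and 1 mm in the tray's frame. I left the pink, turquoise and white look-alikes alone.

**Cup and red box:** The network boxes put both where they were at the start, to within a few pixels.

**Checks that disagreed or were weak:**
- **Overshoot:** While I lowered the second clamp the arm overshot, and the wrist read 40 N for a moment, passed through the held clamp. That is the figure of the limit for the arm or gripper body, though the press was through the fingers. I backed off and seated it at about 2 N.
- **Heights:** My camera fits read heights about 3 mm too high on most of the things on the bench. The final fit of the two blocks gave 4.9 and 8.3 mm against a floor at 5 mm, and its overlap in the top view was only 0.65. The contact heights and the side view both show them flat.
- **Large crucible:** A rough side-view fit put it about 5 mm off in depth and 4 mm too high. The nested small crucible spoils that outline, so I gave it little weight.

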